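# Make up the union joint on the gas line: nut by hand, then the big wrench

## Task

Make up the brass hex nut on the grey-footed union: with the gripper, run it clockwise (seen from above) until it comes up snug, then put the large blue-handled wrench on it and tighten a further eighth of a turn. Use the wrench only once the nut is snug and do the tightening with it, not with the fingers; then lay the wrench back along its own rest. Leave the small wrench, the bottles and the other small ware alone.

Things in the scene. Friction and masses are not known exactly. Their poses are not given: they have to be found in the camera images.
- union: The union, bolted down: grey foot plate 120 x 120 x 24 mm, on it a steel column 58 mm wide with a small brass spout to its +x side 48 mm up. On the column a dark round steel sleeve, 82 mm across, 70 to 80 mm up; on that the brass nut, 80 to 120 mm up; out of the nut a clear tube stub 30 mm across, up to 142 mm. Origin: centre of the foot's underside.
- nut_axis (a point): Point on the vertical axis of the nut, level with the nut's top face, 120 mm above the table. It belongs to the fixed union and does not turn.
- nut: Captive brass hex nut; origin on its axis at table height, z up, x turns with it. It only turns. Clockwise from above it first runs freely (0.2 N m) for 1.4 to 2.1 rad, how far is not known beforehand; then it bears on the sleeve's rubber gasket: snug. Resistance climbs by 1.8 N m in 0.1 rad (springs back if let go); beyond that the sleeve turns with the nut and stays where left.
- nut_dot (a point): White dot on the nut's top face, 22.5 mm from the axis, towards the middle of one flat, on the nut's -x side. Nut: 54 mm across flats, 62.4 mm across corners, 40 mm tall (80 to 120 mm up). Axes turn with the nut, z up: the six flats face x and every 60 degrees from it.
- sleeve_dot (a point): Red dot on the upper face of the dark steel sleeve under the nut, 36.5 mm from the axis, 80 mm up; its axes turn with the sleeve, z up. The sleeve stands still while the nut runs freely and turns with it beyond snug. It starts at any of a range of angles; nothing on it tells where the nut comes up.
- wrench_big: Large open-ended wrench, loose: bright steel, blue handle, 209 mm long, 14 mm thick, about 0.4 kg. Origin on its underside; x from tail (-85 mm) to jaw end (+124 mm), z up. Handle 18 mm wide; head 79 mm wide from x = 49 mm, with two 11 mm wide prongs from x = 67 mm and a gap of 57 mm between them that opens to +x. Lies on its rest, underside 30 mm up.
- wrench_big_jaw (a point): Centre of the big wrench's jaw gap, at x = 100 mm, mid-thickness (7 mm above its underside); on the nut this point lies on the nut's axis. The back of the gap is 33 mm behind it. Axes as the wrench.
- wrench_big_grip (a point): Point on the big wrench's handle, at x = -35 mm, mid-thickness, 135 mm from the jaw centre: free on both sides while it lies on the rest. Axes as the wrench.
- rest_big_top (a point): Rest of the big wrench, bolted down: grey plate 180 x 70 x 6 mm with two black rubber cross-bars, 60 mm wide, 18 mm thick, tops 30 mm above the table, at x = -75 and +40 mm. The point: over the plate's centre, level with the bars' tops; x along the rest. At the start the wrench's origin and x axis coincide with it. It may be left or right.
- wrench_small: Small wrench, dark steel with yellow handle, jaw gap 30 mm: too small for the nut, to be left alone on its own like rest. 197 mm long, 14 mm thick, origin on its underside, x towards the jaw; underside 30 mm above the table.
- amber_bottle: Bystander: brown glass bottle, 72 mm across, about 160 mm tall; origin at its underside.
- amber_jar: Bystander: brown jar with white cap, 56 mm across, 85 mm tall; origin at its underside.
- reagent_bottle: Bystander: white bottle with blue cap, 60 mm across, 120 mm tall; origin at its underside.
- dish: Bystander: low glass dish, 80 mm across, 28 mm tall, between robot and union; origin at its underside.
- cork_ring: Bystander: flat cork ring, 84 mm across, 18 mm tall, between robot and union; origin at its underside.
- beaker: Bystander: glass beaker, 68 mm across, 85 mm tall; origin at its underside.
Things that resemble listed ones, but are neither listed nor needed, are in the scene too. Leave any purple look-alike of the part that bears rest_big_top alone.

How it is judged:
On the way, in this order (a step that is already met when the one before it is completed fails the run):
1. the nut is snug against the sleeve (within 0.2 rad of its stop) (y of nut_dot in the frame of sleeve_dot below -0.02872 m and x of nut_dot in the frame of sleeve_dot above 0.02644 m), for 0.1 s.
2. the big wrench, bearing on the nut, has turned the sleeve more than 0.5 rad from its start (distance of sleeve_dot from where it was at the start of the episode above 0.01806 m and contact force between wrench_big and nut above 1 N), for 0.05 s.
At the end, for the whole second after the job is handed in: The nut is still snug on the sleeve (not backed off by more than 0.4 rad), the sleeve has been turned by an eighth of a turn (between 0.5 and 1.15 rad from its start), and the big wrench lies flat and still on its rest, within 35 mm and 0.35 rad of how it lay (either way round) (y of nut_dot in the frame of sleeve_dot below -0.02443 m and x of nut_dot in the frame of sleeve_dot above 0.02644 m and distance of sleeve_dot from where it was at the start of the episode between 0.01806 and 0.0397 m and distance between wrench_big and rest_big_top below 0.035 m and angle between the x axis of wrench_big and the x axis of rest_big_top, either way round below 0.35 rad and angle between wrench_big's own z axis and vertical below 0.12 rad and linear speed of wrench_big below 0.02 m/s); the robot touches nothing.
It fails at once if the big wrench pushes on the nut (over 3 N) before that is snug (more than 0.4 rad short of its stop) (contact force between wrench_big and nut above 3 N and not (y of nut_dot in the frame of sleeve_dot below -0.02443 m and x of nut_dot in the frame of sleeve_dot above 0.02644 m)).
It fails at once if the fingers turn the tightening nut (over 3 N on it with the sleeve more than 0.4 rad from its start) (contact force between the fingers and nut above 3 N and distance of sleeve_dot from where it was at the start of the episode above 0.0145 m).
It fails at once if the small wrench, a bottle, the dish, the cork ring or the beaker is shifted by more than 30 mm (distance of any of amber_bottle, amber_jar, reagent_bottle, dish, cork_ring, beaker, wrench_small from where it was at the start of the episode above 0.03 m).
It also fails if it takes over 72 s, if anything falls off the work surface, if the arm or the gripper's body presses on something with over 40 N, if the wrist force passes 120 N, or if a joint passes its speed limit or range.

## Robot

A 7-joint arm with a two-finger parallel gripper is mounted at the origin on the work surface. World frame = base frame: x ahead of the robot, y to its left, z up, the work surface at z = 0. Lengths are in m, angles in rad, forces in N, time in s.
With the tool pointing down it reaches from about 0.4 to 0.85 m from the base axis. Payload 10.4 kg.
Tool frame: the origin (TCP) lies between the finger pads; the fingertips stand manip.tip_extent ahead of it and the grasp point (between the pads) lies 6 mm ahead of it (manip.tip_extent is the distance from the TCP to the fingertips, in m); z points along the fingers, y is the line along which they close (so a half turn about z gives the same grasp; the last joint's range is limited). The gripper opens to 85 mm and grips with 20 to 120 N. Pads are 22 mm wide; open, the fingers measure 114 mm over their backs; the gripper's body (76 mm by 85 mm) begins 54 mm behind the grasp point. The pads swing forward as they close: fully open they stand 13 mm farther back than shut.
Start: joints at [-1.238, 0.332, -0.065, 1.46, 0.022, 1.35, -0.088], TCP at [0.218, 0.586, 0.256] pointing down, gripper open.
Joint ranges: [-2.6, 2.6], [-0.5, 2.12], [-1.47, 1.34], [0.16, 2.42], [-1.27, 4.41], [0.06, 2.06], [-2.6, 2.6]. Speed limits (rad/s): [2.22, 2.22, 2.79, 2.79, 3.14, 3.14, 3.14].

## Interface

Orientations are given as a unit quaternion [x, y, z, w].
In Python, from workcell import get_obs, optics, workorder, manip gives the robot as it stands.
- The arm moves only by the tool jog_arm, never from a script. Its argument "increments" is a list of rows, each a list of 7 numbers: the shift along the tool's x, y, z in m, then the turn, a rotation vector about the tool's x, y, z in rad, then the opening, from -1 (shut) to 1 (fully open). A call has 1 to 5 rows; each row is the pose to reach, as a shift and turn from the pose commanded when the call began, along the tool's axes at that moment; what a row does not reach only later rows make up. A row lasts 1/12 s, in which the tool goes at most 41.7 mm and 7.16 degrees, less where a joint would pass 70% of its speed; a pose out of reach is approached as far as the arm can. A call with a gripper value outside its range is refused whole. The fingers move at their own pace and stop on an object; "grip_force" is the grip in N (left out, the last holds). Time passes only in rows, so rows that repeat a pose let the fingers close. It gives the time, the measured TCP pose, the force, the opening and the grip force at its end, in the units of the state.
- get_obs(): the state, without advancing time (a new reading comes with each control period).
- optics.camera(name): name is "side" or "top"; returns a dict with "color" (400x640x3 uint8, red, green, blue), "depth" (400x640 float32, m along the optical axis (not along the pixel's ray), 0 where there is no reading), "K" (3x3 intrinsics, pixels), "R" (3x3) and "t" (3): a world point X has camera coordinates R X + t. Camera axes: x right, y down, z forward; pixel columns grow to the right and rows downward; lengths in m; the calibration is good to about 2 mm. A picture is of the moment at which its call begins.
- workorder.hand_in(): hands the job in; it is judged then, once.
The state is a dict: "clock": time; "joint_pos": joint angles; "joint_velocities": joint speeds; "tau": joint torques, N m; "position": TCP position; "ee_rot": TCP orientation; "ft_force": force on the tool from outside, world axes, zero at the start; "torque": the same for the moment, N m; "grip_width": opening from 0.0 (shut) to 1.0 (fully open); "grasp_force": force on a finger pad.
Only numpy, scipy, OpenCV 4.12 (cv2) and the standard library are available. Lean on these libraries where they do the work, as an engineer would, in place of code of your own. Each camera call takes 0.05 s, during which the arm holds its last target. There are 200 camera calls.

## Working session

There is one attempt and no reset: what is moved stays moved. The work goes in short steps, Python scripts to look and compute and a tool call to move; the robot and the scene stay as the last step left them, time stands still between calls to the robot, and variables do not carry over. Pictures are saved under pics/ and viewed, at most 10 in all, crops included, and the job is handed in when it is done.

Besides the shell and the picture viewer there is one more tool, called after "Emit:" by a JSON object that holds its "api" and its "payload", one argument or row to a line. jog_arm: Moves the arm, as the interface text tells. Its arguments: {"type":"object","properties":{"increments":{"type":"array"},"grip_force":{"type":"number"}},"required":["increments"]}

```bash
mkdir -p pics; ls
python3 - <<'E'
from workcell import get_obs, optics, workorder, manip
import cv2,numpy as np
print(get_obs()); print(manip.tip_extent)
for n in("top","side"):
    c=optics.camera(n); cv2.imwrite(f"pics/{n}0.png",c["color"][:,:,::-1]); np.savez(f"{n}0.npz",**c)
    print(c["K"],c["R"],c["t"])
E
```

```text
pics
{'clock': 0.0, 'joint_pos': array([-1.23759631,  0.33285857, -0.06466819,  1.4609432 ,  0.0216164 ,
        1.34993727, -0.08847068]), 'joint_velocities': array([ 0.00083418,  0.00184575,  0.00065657,  0.00082086, -0.00067871,
        0.00081199,  0.00041133]), 'tau': array([-2.13148346e-04, -6.25440645e+01,  4.91367630e-02, -3.91620326e+01,
        1.61715393e-02,  9.63205355e-03, -1.38370117e-05]), 'position': array([0.21761716, 0.58551521, 0.25552326]), 'ee_rot': array([ 1.76951318e-01,  9.84219338e-01, -7.20816906e-04, -8.09715284e-05]), 'ft_force': array([ 0.09418668, -0.16141615,  0.19102566]), 'torque': array([0.01787031, 0.03023243, 0.04305262]), 'grasp_force': 0.0, 'grip_width': 0.9996256528376065}
0.025
[[403.44015511   0.         318.20980424]
 [  0.         403.44015511 201.82325322]
 [  0.           0.           1.        ]] [[-0.01512509 -0.99964836  0.02178061]
 [-0.9923983   0.0123475  -0.12244657]
 [ 0.12213458 -0.02346706 -0.99223608]] [-0.07509912  0.53127963  1.09338516]
[[496.23556141   0.         309.6436837 ]
 [  0.         496.23556141 206.07625856]
 [  0.           0.           1.        ]] [[ 0.99274926 -0.11956476  0.0123762 ]
 [-0.07229904 -0.67619148 -0.73316978]
 [ 0.09602996  0.72695897 -0.67993301]] [-0.52324527  0.07091617  1.60233705]
```

View pics/top0.png

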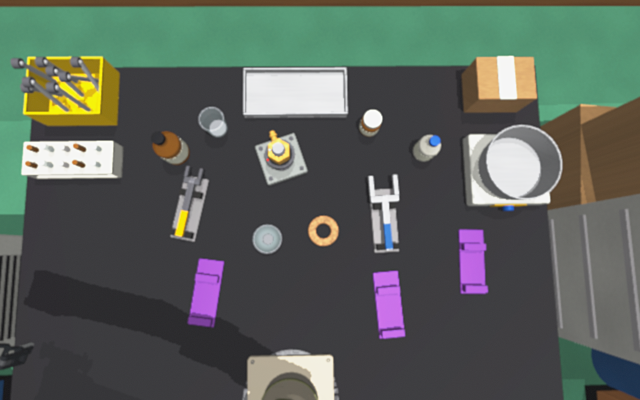

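View pics/side0.png

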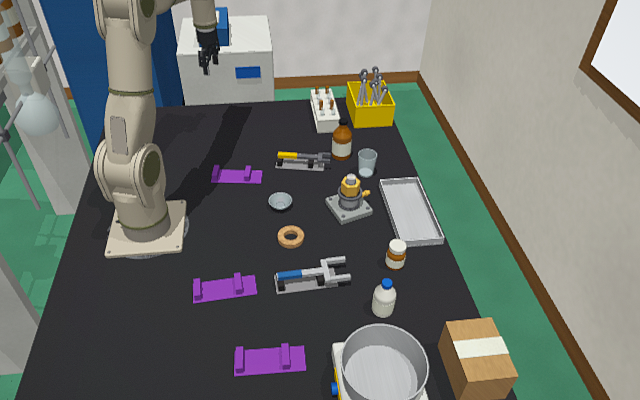

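The top view shows the union at about (280,158). The big blue-handled wrench is at about (385,212) on a grey rest. The yellow-handled small wrench, at (189,205), is the one to leave alone, and there are three purple look-alike rests at (206,292), (389,304) and (473,261). The grey rest at (385,212) is the match. I'll confirm with enlarged crops.

Run:
```python
import cv2,numpy as np
a=cv2.imread("pics/top0.png")
u=cv2.resize(a[120:200,240:320],None,fx=7,fy=7,interpolation=cv2.INTER_CUBIC)[:,:390+170]
w=cv2.resize(a[165:265,355:415],None,fx=5.6,fy=5.6,interpolation=cv2.INTER_CUBIC)
o=np.hstack([u,w])[:, :800]
print(u.shape,w.shape)
s=np.hstack([cv2.resize(u,(448,448)),cv2.resize(w,(336*448//560,448))]); 
cv2.imwrite("pics/crop.png",np.hstack([cv2.resize(u,(560,560)),cv2.resize(w[:, 48:288],(240,560))]))
```

```text
(560, 560, 3) (560, 336, 3)
```

View pics/crop.png

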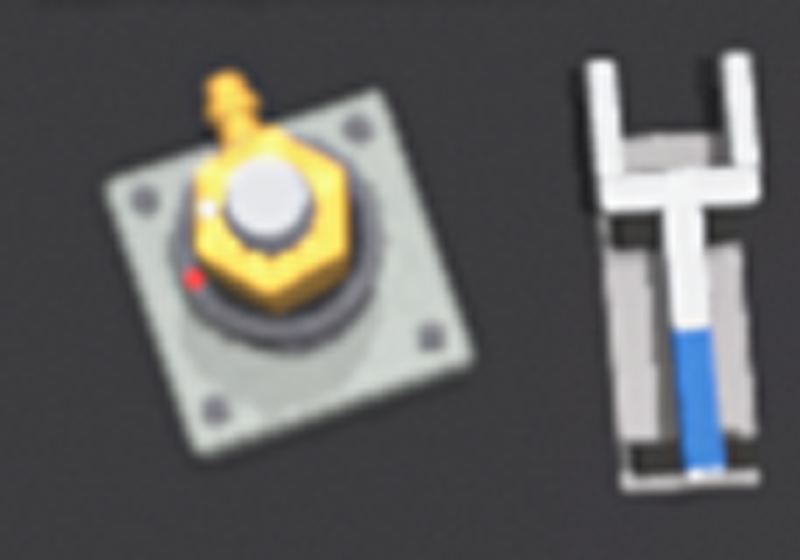

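The crop confirms it. On the union (scale 7, origin 240,120) the white dot is at about (269.6,149.7) and the red dot at about (267.7,159.9), with the hex corners clear. On the right is the white, blue-handled open-ended wrench on its grey rest with black bars, jaw to +x.

```bash
cat > h.py <<'E'
import numpy as np, cv2
from scipy.spatial.transform import Rotation as Rn
from workcell import get_obs, optics, workorder, manip
def ray(c,u,v,z):
    "world point of a pixel on the plane at height z"
    d=c["R"].T@np.linalg.solve(c["K"],[u,v,1.]); o=-c["R"].T@c["t"]
    return o+d*(z-o[2])/d[2]
def pix(c,X):
    p=c["K"]@(c["R"]@np.asarray(X)+c["t"]); return p[:2]/p[2]
def st():
    o=get_obs(); R=Rn.from_quat(o["ee_rot"]); y=R.apply([0,1,0])
    print("t %.2f"%o["clock"],"pos",o["position"].round(4),"yaw %.1f"%np.degrees(np.arctan2(y[1],y[0])),"z",R.apply([0,0,1]).round(3),
     "F",o["ft_force"].round(1),"T",o["torque"].round(2),"j",o["joint_pos"].round(2),"w %.3f gf %.1f"%(o["grip_width"],o["grasp_force"]))
    return o,R
def go(x,y,z,yaw):
    "print shift/turn in tool axes to the pose with the tool down, tool y at yaw (deg)"
    o,R=st(); a=np.radians(yaw)
    Y=np.array([np.cos(a),np.sin(a),0]); Z=np.array([0,0,-1.]); X=np.cross(Y,Z)
    T=Rn.from_matrix(np.c_[X,Y,Z])
    print("shift",R.inv().apply(np.array([x,y,z])-o["position"]).round(4),"turn",(R.inv()*T).as_rotvec().round(3))
def blob(c,m,u,v,r=8):
    "centroid of mask near (u,v)"
    yy,xx=np.nonzero(m); k=(abs(xx-u)<r)&(abs(yy-v)<r); return xx[k].mean(),yy[k].mean(),k.sum()
def red(c):
    a=c["color"].astype(int); return np.clip(a[:,:,0]-np.maximum(a[:,:,1],a[:,:,2]),0,None)
E
python3 - <<'E'
from h import *
c=dict(np.load("top0.npz")); a=c["color"].astype(int)
m=(a[:,:,0]>150)&(a[:,:,1]<100); u=blob(c,m,267.7,159.9,4); print("red",u,ray(c,*u[:2],.08))
print("white",ray(c,269.6,149.7,.12))
for p in [(349,182),(347,254),(278,292),(195,250),(196,178),(270,128)]: print("corner",ray(c,240+p[0]/7,120+p[1]/7,.12).round(4))
for p in [(107,186),(378,92),(472,362),(203,458)]: print("foot",ray(c,240+p[0]/7,120+p[1]/7,.024).round(4))
w=lambda p:ray(c,355+(48+p[0]-560)/5.6,165+p[1]/5.6,.044).round(4)
for n,p in dict(tipL=(602,62),tipR=(737,55),tail=(708,472),hl=(605,208),hr=(760,202),hs=(688,215)).items(): print(n,w(p))
# wrench by mask: bright white + blue at plausible place
blue=(a[:,:,2]>150)&(a[:,:,0]<100); yy,xx=np.nonzero(blue[200:260,370:410]); P=np.array([ray(c,x+370,y+200,.044)[:2] for x,y in zip(xx,yy)])
l=cv2.fitLine(P.astype(np.float32),cv2.DIST_L2,0,1e-3,1e-3).ravel(); print("blue",l, P.mean(0))
wh=(a.min(2)>205); wh[:,:365]=0; wh[:,402:]=0; wh[:170]=0; wh[206:]=0
yy,xx=np.nonzero(wh); P=np.array([ray(c,x,y,.044)[:2] for x,y in zip(xx,yy)]); print("head",cv2.minAreaRect(P.astype(np.float32)),len(P))
E
```

```text
red (np.float64(267.3333333333333), np.float64(159.33333333333334), np.int64(6)) [0.64195426 0.05455171 0.08      ]
white [0.65827076 0.04452861 0.12      ]
corner [ 0.6677 -0.0084  0.12  ]
corner [ 0.6402 -0.0074  0.12  ]
corner [0.626  0.0183 0.12  ]
corner [0.6423 0.0491 0.12  ]
corner [0.6697 0.0487 0.12  ]
corner [0.6887 0.021  0.12  ]
foot [0.6925 0.0946 0.024 ]
foot [ 0.731  -0.0161  0.024 ]
foot [ 0.6179 -0.0533  0.024 ]
foot [0.5797 0.0556 0.024 ]
tipL [ 0.5996 -0.2311  0.044 ]
tipR [ 0.6024 -0.299   0.044 ]
tail [ 0.3955 -0.2768  0.044 ]
hl [ 0.5262 -0.2303  0.044 ]
hr [ 0.5282 -0.3076  0.044 ]
hs [ 0.5222 -0.2715  0.044 ]
blue [ 0.99549764  0.09478621  0.43058473 -0.27129406] [ 0.43058472 -0.27129406]
head ((0.5591571927070618, -0.26556533575057983), (0.0836896151304245, 0.07893607020378113), 1.7825117111206055) 344
```

```bash
python3 -c "
from h import *
go(.6555,.0202,.23,88)"
```

```text
t 0.10 pos [0.2176 0.5856 0.2556] yaw 69.6 z [-0.    -0.001 -1.   ] F [ 0.3 -0.3 -0.2] T [-0.04 -0.02  0.02] j [-1.24  0.33 -0.06  1.46  0.02  1.35 -0.09] w 0.996 gf 0.0
shift [-0.6074 -0.3774  0.0261] turn [-0.001 -0.    -0.321]
```

Emit:
{"api": "jog_arm", "payload": {
  "increments": [
    [-0.152, -0.094, 0.0065, 0, 0, 0, 1],
    [-0.152, -0.094, 0.0065, 0, 0, 0, 1],
    [-0.152, -0.094, 0.0065, 0, 0, 0, 1],
    [-0.152, -0.094, 0.0065, 0, 0, 0, 1],
    [-0.152, -0.094, 0.0065, 0, 0, 0, 1]
  ],
  "grip_force": 60
}}

```text
clock: 0.52
position: [0.3324, 0.4391, 0.2496]
ee_rot: [0.181, 0.984, -0.001, 0.001]
ft_force: [0.8, -0.2, 1.3]
grip_width: 0.997
grasp_force: 0.0
```

Emit:
{"api": "jog_arm", "payload": {
  "increments": [
    [-0.152, -0.094, 0.0065, 0, 0, 0, 1],
    [-0.152, -0.094, 0.0065, 0, 0, 0, 1],
    [-0.152, -0.094, 0.0065, 0, 0, 0, 1],
    [-0.152, -0.094, 0.0065, 0, 0, 0, 1],
    [-0.152, -0.094, 0.0065, 0, 0, 0, 1]
  ]
}}

```text
clock: 0.93
position: [0.441, 0.2975, 0.2431]
ee_rot: [0.181, 0.984, -0.001, 0.001]
ft_force: [0.3, -0.2, 0.4]
grip_width: 1.001
grasp_force: 0.0
```

Emit:
{"api": "jog_arm", "payload": {
  "increments": [
    [-0.152, -0.094, 0.0065, 0, 0, 0, 1],
    [-0.152, -0.094, 0.0065, 0, 0, 0, 1],
    [-0.152, -0.094, 0.0065, 0, 0, 0, 1],
    [-0.152, -0.094, 0.0065, 0, 0, 0, 1],
    [-0.152, -0.094, 0.0065, 0, 0, 0, 1]
  ]
}}

```text
clock: 1.35
position: [0.5498, 0.156, 0.2365]
ee_rot: [0.181, 0.984, -0.001, 0.001]
ft_force: [0.2, -0.2, -0.1]
grip_width: 1.0
grasp_force: 0.0
```

```bash
python3 -c "
from h import *
go(.6555,.0202,.23,88)"
```

```text
t 1.35 pos [0.5498 0.156  0.2365] yaw 69.2 z [ 0.001 -0.003 -1.   ] F [ 0.2 -0.2 -0.1] T [-0.09 -0.05 -0.01] j [-0.61  0.23  0.3   1.65 -0.07  1.28  0.9 ] w 1.000 gf 0.0
shift [-0.147  -0.0894  0.007 ] turn [-0.003  0.001 -0.328]
```

Emit:
{"api": "jog_arm", "payload": {
  "increments": [
    [-0.147, -0.089, 0.007, 0, 0, -0.328, 1],
    [-0.147, -0.089, 0.007, 0, 0, -0.328, 1],
    [-0.147, -0.089, 0.007, 0, 0, -0.328, 1],
    [-0.147, -0.089, 0.007, 0, 0, -0.328, 1],
    [-0.147, -0.089, 0.007, 0, 0, -0.328, 1]
  ]
}}

```text
clock: 1.77
position: [0.6556, 0.0215, 0.2288]
ee_rot: [0.017, 1.0, -0.002, -0.0]
ft_force: [0.1, -0.4, -0.1]
grip_width: 0.998
grasp_force: 0.0
```

Emit:
{"api": "jog_arm", "payload": {
  "increments": [
    [0, 0, 0, 0, 0, 0, 1],
    [0, 0, 0, 0, 0, 0, 1]
  ]
}}

```text
clock: 1.93
position: [0.6537, 0.0276, 0.229]
ee_rot: [0.015, 1.0, -0.0, -0.001]
ft_force: [-0.3, 0.9, -0.1]
grip_width: 0.999
grasp_force: 0.0
```

```bash
python3 -c "
from h import *
go(.6555,.0202,.114,88)"
```

```text
t 1.93 pos [0.6537 0.0276 0.229 ] yaw 88.3 z [-0.001 -0.    -1.   ] F [-0.3  0.9 -0.1] T [ 0.01 -0.02 -0.  ] j [-0.36  0.42  0.34  1.43 -0.14  1.32  1.53] w 0.999 gf 0.0
shift [-0.0022 -0.0073  0.115 ] turn [-0.    -0.001  0.005]
```

Emit:
{"api": "jog_arm", "payload": {
  "increments": [
    [-0.002, -0.0074, 0.04, 0, 0, 0.005, 1],
    [-0.002, -0.0074, 0.07, 0, 0, 0.005, 1],
    [-0.002, -0.0074, 0.09, 0, 0, 0.005, 1],
    [-0.002, -0.0074, 0.09, 0, 0, 0.005, 1]
  ]
}}

```text
clock: 2.27
position: [0.6523, 0.0228, 0.1349]
ee_rot: [0.015, 1.0, 0.0, -0.004]
ft_force: [-0.3, -0.0, -0.7]
grip_width: 1.004
grasp_force: 0.0
```

```bash
python3 -c "
from h import *
go(.6555,.0202,.114,88)"
```

```text
t 2.27 pos [0.6523 0.0228 0.1349] yaw 88.2 z [-0.008  0.    -1.   ] F [-0.3 -0.  -0.7] T [0.02 0.04 0.01] j [-0.34  0.49  0.32  1.53 -0.17  1.15  1.55] w 1.004 gf 0.0
shift [-0.0034 -0.0025  0.0209] turn [-0.    -0.008  0.004]
```

Emit:
{"api": "jog_arm", "payload": {
  "increments": [
    [-0.003, -0.0025, 0.015, 0, 0, 0.004, 1],
    [-0.003, -0.0025, 0.0205, 0, 0, 0.004, 1],
    [-0.003, -0.0025, 0.0205, 0, 0, 0.004, 1],
    [-0.003, -0.0025, 0.0205, 0, 0, 0.004, 1]
  ]
}}

```text
clock: 2.6
position: [0.6588, 0.0183, 0.1201]
ee_rot: [0.018, 1.0, 0.0, 0.0]
ft_force: [0.0, -0.7, -0.6]
grip_width: 1.002
grasp_force: 0.0
```

```bash
python3 -c "
from h import *
go(.6555,.0202,.114,88)"
```

```text
t 2.60 pos [0.6588 0.0183 0.1201] yaw 87.9 z [ 0.001  0.    -1.   ] F [ 0.  -0.7 -0.6] T [ 0.    0.01 -0.01] j [-0.33  0.52  0.32  1.53 -0.17  1.12  1.56] w 1.002 gf 0.0
shift [0.0034 0.0018 0.0061] turn [ 0.     0.001 -0.002]
```

Emit:
{"api": "jog_arm", "payload": {
  "increments": [
    [0.003, 0.0015, 0.003, 0, 0, 0, 1],
    [0.003, 0.0015, 0.003, 0, 0, 0, 1],
    [0.003, 0.0015, 0.003, 0, 0, 0, 1],
    [0.003, 0.0015, 0.003, 0, 0, 0, 1]
  ]
}}

```text
clock: 2.93
position: [0.6556, 0.0197, 0.1167]
ee_rot: [0.018, 1.0, 0.0, 0.0]
ft_force: [-0.3, 0.2, 0.1]
grip_width: 0.999
grasp_force: 0.0
```

```bash
python3 -c "
from h import *
go(.6555,.0202,.114,88)"
```

```text
t 2.93 pos [0.6556 0.0197 0.1167] yaw 87.9 z [ 0.001  0.    -1.   ] F [-0.3  0.2  0.1] T [-0.03 -0.03 -0.01] j [-0.34  0.51  0.32  1.55 -0.17  1.11  1.55] w 0.999 gf 0.0
shift [0.0001 0.0005 0.0027] turn [ 0.     0.001 -0.002]
```

Emit:
{"api": "jog_arm", "payload": {
  "increments": [
    [0, 0, 0.001, 0, 0, 0, -0.3],
    [0, 0, 0.001, 0, 0, 0, -0.3],
    [0, 0, 0.001, 0, 0, 0, -0.3],
    [0, 0, 0.001, 0, 0, 0, -0.3],
    [0, 0, 0.001, 0, 0, 0, -0.3]
  ],
  "grip_force": 50
}}

```text
clock: 3.35
position: [0.6557, 0.0216, 0.116]
ee_rot: [0.017, 1.0, 0.001, 0.0]
ft_force: [-2.1, 5.7, 5.7]
grip_width: 0.626
grasp_force: 53.4
```

```bash
python3 -c "
from h import *
st()"
```

```text
t 3.35 pos [0.6557 0.0216 0.116 ] yaw 88.0 z [ 0.001  0.002 -1.   ] F [-2.1  5.7  5.7] T [0.43 0.52 0.1 ] j [-0.34  0.51  0.32  1.55 -0.17  1.11  1.56] w 0.626 gf 53.4
```

Emit:
{"api": "jog_arm", "payload": {
  "increments": [
    [0, 0.001, 0, 0, 0, 0.12, -0.3],
    [0, 0.001, 0, 0, 0, 0.24, -0.3],
    [0, 0.001, 0, 0, 0, 0.36, -0.3],
    [0, 0.001, 0, 0, 0, 0.48, -0.3],
    [0, 0.001, 0, 0, 0, 0.6, -0.3]
  ]
}}

```text
clock: 3.77
position: [0.6562, 0.0243, 0.1161]
ee_rot: [0.314, 0.949, 0.002, 0.0]
ft_force: [2.7, 11.0, 1.9]
grip_width: 0.619
grasp_force: 53.4
```

Emit:
{"api": "jog_arm", "payload": {
  "increments": [
    [0, 0, 0, 0, 0, 0.1, -0.3],
    [0, 0, 0, 0, 0, 0.2, -0.3],
    [0, 0, 0, 0, 0, 0.3, -0.3],
    [0, 0, 0, 0, 0, 0.4, -0.3],
    [0, 0, 0, 0, 0, 0.4, -0.3]
  ]
}}

```text
clock: 4.18
position: [0.6573, 0.0257, 0.1161]
ee_rot: [0.496, 0.868, 0.003, 0.001]
ft_force: [7.3, 11.4, 0.2]
grip_width: 0.625
grasp_force: 53.1
```

```bash
python3 -c "
from h import *
st()"
```

```text
t 4.18 pos [0.6573 0.0257 0.1161] yaw 30.5 z [ 0.004  0.005 -1.   ] F [ 7.3 11.4  0.2] T [ 2.32 -0.99  0.11] j [-0.48  0.55  0.52  1.55 -0.29  1.12  0.63] w 0.625 gf 53.1
```

Emit:
{"api": "jog_arm", "payload": {
  "increments": [
    [-0.002, 0.0035, 0, 0, 0, 0.1, -0.3],
    [-0.002, 0.0035, 0, 0, 0, 0.2, -0.3],
    [-0.002, 0.0035, 0, 0, 0, 0.25, -0.3],
    [-0.002, 0.0035, 0, 0, 0, 0.25, -0.3]
  ]
}}

```text
clock: 4.52
position: [0.6593, 0.0261, 0.116]
ee_rot: [0.599, 0.8, 0.002, -0.002]
ft_force: [-5.3, 14.0, 9.9]
grip_width: 0.628
grasp_force: 54.4
```

```bash
python3 -c "
from h import *
st()
for n in ['top','side']:
    c=optics.camera(n); cv2.imwrite(f'pics/{n}1.png',c['color'][:,:,::-1])
    p=pix(c,[.656,.021,.11]).astype(int); print(n,p)
    k=c['color'][p[1]-40:p[1]+40,p[0]-50:p[0]+50,::-1]; cv2.imwrite(f'pics/{n}1c.png',cv2.resize(k,None,fx=4,fy=4,interpolation=cv2.INTER_CUBIC))
a=cv2.imread('pics/top1c.png');b=cv2.imread('pics/side1c.png');cv2.imwrite('pics/c1.png',np.hstack([a,b]))
"
```

```text
t 4.52 pos [0.6593 0.0261 0.116 ] yaw 16.3 z [-0.001  0.006 -1.   ] F [-5.3 14.   9.9] T [2.6  1.82 0.05] j [-0.52  0.56  0.57  1.54 -0.33  1.13  0.41] w 0.628 gf 54.4
top [278 151]
side [348 184]
```

View pics/c1.png

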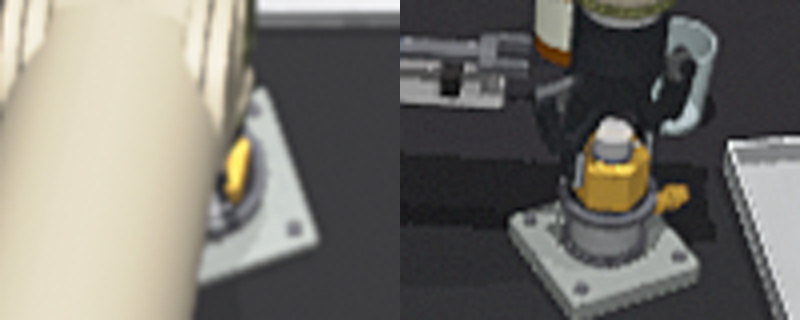

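The side crop shows the fingers straddling the nut, with the gripper over the stub at about (615,130). The foot and sleeve are clear. I'll keep turning in small steps and read the torque after each.

Emit:
{"api": "jog_arm", "payload": {
  "increments": [
    [0, 0, 0, 0, 0, 0.04, -0.3],
    [0, 0, 0, 0, 0, 0.08, -0.3],
    [0, 0, 0, 0, 0, 0.08, -0.3],
    [0, 0, 0, 0, 0, 0.08, -0.3]
  ]
}}

```text
clock: 4.95
position: [0.6595, 0.0263, 0.116]
ee_rot: [0.63, 0.777, 0.002, -0.002]
ft_force: [-3.6, 13.1, 8.7]
grip_width: 0.624
grasp_force: 54.2
```

```bash
python3 -c "
from h import *
st()"
```

```text
t 4.95 pos [0.6595 0.0263 0.116 ] yaw 12.0 z [-0.001  0.006 -1.   ] F [-3.6 13.1  8.7] T [2.7  1.44 0.1 ] j [-0.53  0.57  0.58  1.54 -0.34  1.13  0.34] w 0.624 gf 54.2
```

Emit:
{"api": "jog_arm", "payload": {
  "increments": [
    [0, 0, 0, 0, 0, 0.04, -0.3],
    [0, 0, 0, 0, 0, 0.08, -0.3],
    [0, 0, 0, 0, 0, 0.08, -0.3],
    [0, 0, 0, 0, 0, 0.08, -0.3]
  ]
}}

```text
clock: 5.28
position: [0.6598, 0.0264, 0.116]
ee_rot: [0.66, 0.751, 0.002, -0.002]
ft_force: [-1.6, 13.5, 7.6]
grip_width: 0.623
grasp_force: 54.1
```

```bash
python3 -c "
from h import *
st()"
```

```text
t 5.28 pos [0.6598 0.0264 0.116 ] yaw 7.4 z [ 0.     0.006 -1.   ] F [-1.6 13.5  7.6] T [2.77 1.12 0.08] j [-0.54  0.57  0.6   1.54 -0.35  1.13  0.26] w 0.623 gf 54.1
```

Emit:
{"api": "jog_arm", "payload": {
  "increments": [
    [0, 0, 0, 0, 0, 0.05, -0.3],
    [0, 0, 0, 0, 0, 0.1, -0.3],
    [0, 0, 0, 0, 0, 0.1, -0.3]
  ]
}}

```text
clock: 5.53
position: [0.6602, 0.0264, 0.1161]
ee_rot: [0.698, 0.716, 0.003, -0.002]
ft_force: [0.6, 14.3, 5.6]
grip_width: 0.625
grasp_force: 54.0
```

```bash
python3 -c "
from h import *
st()"
```

```text
t 5.53 pos [0.6602 0.0264 0.1161] yaw 1.5 z [ 0.001  0.006 -1.   ] F [ 0.6 14.3  5.6] T [2.9  0.7  0.34] j [-0.55  0.58  0.62  1.54 -0.36  1.13  0.17] w 0.625 gf 54.0
```

Emit:
{"api": "jog_arm", "payload": {
  "increments": [
    [0, 0, 0, 0, 0, 0.05, -0.3],
    [0, 0, 0, 0, 0, 0.1, -0.3],
    [0, 0, 0, 0, 0, 0.1, -0.3]
  ]
}}

```text
clock: 5.78
position: [0.6606, 0.0266, 0.1161]
ee_rot: [0.732, 0.681, 0.003, -0.001]
ft_force: [2.5, 12.6, 4.3]
grip_width: 0.627
grasp_force: 55.1
```

```bash
python3 -c "
from h import *
st()"
```

```text
t 5.78 pos [0.6606 0.0266 0.1161] yaw -4.1 z [ 0.002  0.006 -1.   ] F [ 2.5 12.6  4.3] T [2.79 0.19 1.67] j [-0.57  0.58  0.64  1.54 -0.38  1.14  0.08] w 0.627 gf 55.1
```

Torque jumped to 1.67 N m, so the nut is snug. I'll hold briefly, release and lift.

Emit:
{"api": "jog_arm", "payload": {
  "increments": [
    [0, 0, 0, 0, 0, 0.02, -0.3],
    [0, 0, 0, 0, 0, 0.02, -0.3],
    [0, 0, 0, 0, 0, 0.02, -0.3]
  ]
}}

```text
clock: 6.03
position: [0.6607, 0.0266, 0.1161]
ee_rot: [0.738, 0.675, 0.003, -0.001]
ft_force: [3.4, 12.5, 4.0]
grip_width: 0.62
grasp_force: 55.0
```

Emit:
{"api": "jog_arm", "payload": {
  "increments": [
    [0, 0, 0, 0, 0, -0.06, 1],
    [0, 0, 0, 0, 0, -0.06, 1],
    [0, 0, 0, 0, 0, -0.06, 1],
    [0, 0, 0, 0, 0, -0.06, 1],
    [0, 0, -0.01, 0, 0, -0.06, 1]
  ]
}}

```text
clock: 6.45
position: [0.6584, 0.0203, 0.1237]
ee_rot: [0.72, 0.694, -0.001, -0.001]
ft_force: [-0.8, -0.7, 0.1]
grip_width: 0.997
grasp_force: 0.0
```

```bash
python3 -c "
from h import *
go(.6555,.0202,.23,-4)"
```

```text
t 6.45 pos [0.6584 0.0203 0.1237] yaw -2.2 z [-0.003 -0.001 -1.   ] F [-0.8 -0.7  0.1] T [-0.   -0.02 -0.01] j [-0.56  0.57  0.64  1.54 -0.36  1.15  0.11] w 0.997 gf 0.0
shift [-0.0003 -0.0032 -0.1063] turn [-0.003  0.001  0.032]
```

Emit:
{"api": "jog_arm", "payload": {
  "increments": [
    [0, 0, -0.04, 0, 0, 0, 1],
    [0, 0, -0.08, 0, 0, 0, 1],
    [0, 0, -0.11, 0, 0, 0, 1],
    [0, 0, -0.11, 0, 0, 0, 1],
    [0, 0, -0.11, 0, 0, 0, 1]
  ]
}}

```text
clock: 6.87
position: [0.6604, 0.0202, 0.2381]
ee_rot: [0.72, 0.694, 0.002, 0.001]
ft_force: [1.0, 0.0, -0.1]
grip_width: 1.003
grasp_force: 0.0
```

```bash
python3 -c "
from h import *
go(.444,-.274,.2,93.3)"
```

```text
t 6.87 pos [0.6604 0.0202 0.2381] yaw -2.1 z [ 0.004  0.001 -1.   ] F [ 1.   0.  -0.1] T [-0.01  0.05 -0.02] j [-0.58  0.48  0.69  1.42 -0.31  1.35  0.07] w 1.003 gf 0.0
shift [-0.3021 -0.2055  0.0371] turn [ 0.004  0.003 -1.666]
```

Emit:
{"api": "jog_arm", "payload": {
  "increments": [
    [-0.1, -0.07, 0, 0, 0, -0.6, 1],
    [-0.1, -0.07, 0, 0, 0, -0.6, 1],
    [-0.1, -0.07, 0, 0, 0, -0.6, 1],
    [-0.1, -0.07, 0, 0, 0, -0.6, 1],
    [-0.1, -0.07, 0, 0, 0, -0.6, 1]
  ]
}}

```text
clock: 7.28
position: [0.5841, -0.0795, 0.2349]
ee_rot: [0.482, 0.876, -0.0, -0.001]
ft_force: [-0.1, 0.7, -0.2]
grip_width: 1.0
grasp_force: 0.0
```

```bash
python3 -c "
from h import *
go(.444,-.274,.2,93.3)"
```

```text
t 7.28 pos [ 0.5841 -0.0795  0.2349] yaw 32.4 z [-0.001  0.    -1.   ] F [-0.1  0.7 -0.2] T [ 0.02 -0.03  0.02] j [-0.46  0.3   0.64  1.62 -0.18  1.29  0.77] w 1.000 gf 0.0
shift [-0.0892 -0.2224  0.035 ] turn [-0.000e+00 -1.000e-03 -1.063e+00]
```

Emit:
{"api": "jog_arm", "payload": {
  "increments": [
    [-0.05, -0.12, 0.01, 0, 0, -0.6, 1],
    [-0.05, -0.12, 0.01, 0, 0, -0.6, 1],
    [-0.05, -0.12, 0.01, 0, 0, -0.6, 1],
    [-0.05, -0.12, 0.01, 0, 0, -0.6, 1],
    [-0.05, -0.12, 0.01, 0, 0, -0.6, 1]
  ]
}}

```text
clock: 7.7
position: [0.5085, -0.1864, 0.2245]
ee_rot: [0.202, 0.979, -0.0, -0.001]
ft_force: [0.4, 0.3, -0.1]
grip_width: 0.998
grasp_force: 0.0
```

```bash
python3 -c "
from h import *
go(.444,-.274,.2,93.3)"
```

```text
t 7.70 pos [ 0.5085 -0.1864  0.2245] yaw 66.7 z [-0.002  0.    -1.   ] F [ 0.4  0.3 -0.1] T [ 0.08 -0.04  0.06] j [-0.29  0.18  0.63  1.76 -0.11  1.24  1.53] w 0.998 gf 0.0
shift [ 0.0245 -0.1059  0.0246] turn [-0.    -0.002 -0.464]
```

Emit:
{"api": "jog_arm", "payload": {
  "increments": [
    [0.0245, -0.106, 0.04, 0, 0, -0.464, 1],
    [0.0245, -0.106, 0.05, 0, 0, -0.464, 1],
    [0.0245, -0.106, 0.07, 0, 0, -0.464, 1],
    [0.0245, -0.106, 0.07, 0, 0, -0.464, 1],
    [0.0245, -0.106, 0.07, 0, 0, -0.464, 1]
  ]
}}

```text
clock: 8.12
position: [0.4427, -0.2725, 0.1521]
ee_rot: [-0.029, 1.0, 0.001, -0.003]
ft_force: [-0.8, -0.4, 1.5]
grip_width: 0.998
grasp_force: 0.0
```

Emit:
{"api": "jog_arm", "payload": {
  "increments": [
    [0, 0, 0, 0, 0, 0, 1],
    [0, 0, 0, 0, 0, 0, 1]
  ]
}}

```text
clock: 8.28
position: [0.4476, -0.27, 0.1556]
ee_rot: [-0.027, 1.0, 0.0, 0.0]
ft_force: [1.0, 0.5, -0.2]
grip_width: 1.0
grasp_force: 0.0
```

Run:
```python
from h import *
go(.444,-.274,.043,93.3)
c=optics.camera("top"); np.savez("top2.npz",**c)
a=c["color"]; m=a.astype(int)
mm=(m[:,:,0]>150)&(m[:,:,1]<100); 
yy,xx=np.nonzero(mm[130:190,250:310]); print("red px",xx.mean()+250,yy.mean()+130,len(xx),ray(c,xx.mean()+250,yy.mean()+130,.08))
u=cv2.resize(a[130:180,252:302,::-1],(500,500),interpolation=cv2.INTER_CUBIC)
w=cv2.resize(a[165:265,350:410,::-1],(300,500),interpolation=cv2.INTER_CUBIC)
cv2.imwrite("pics/c2.png",np.hstack([u,w]))
```

```text
t 8.28 pos [ 0.4476 -0.27    0.1556] yaw 93.1 z [ 0.  0. -1.] F [ 1.   0.5 -0.2] T [0.03 0.01 0.01] j [-0.11  0.21  0.63  1.88 -0.14  1.09  2.21] w 1.000 gf 0.0
shift [ 0.0039 -0.0038  0.1126] turn [ 0.     0.    -0.003]
red px 267.5 159.0 6 [0.64287019 0.05410233 0.08      ]
```

View pics/c2.png

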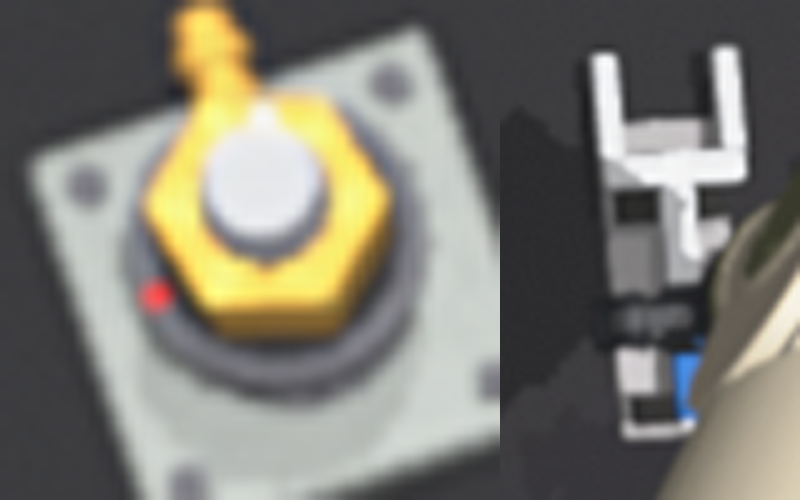

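The crop shows the red dot unmoved, at about (267.6,159.6). The white dot is now at the far (+x) side at about (278.2,141.2), and hex corners lie at the left and right, about (266.7,150.1) and (291.1,150.3). The wrench is still lying on its rest under the gripper.

Run:
```python
from h import *
from scipy.optimize import minimize
c=dict(np.load("top2.npz")); a=c["color"].astype(np.float32)
# fit nut silhouette (top face at .12): project hex, compare with yellow mask minus side faces
obs=np.array([(147,201),(391,203),(205,303),(333,298),(325,97)])/10+[252,130]-0.45
ang0=[90,270,150,210,330]
W=np.array([ray(c,*p,.12)[:2] for p in obs]); print(W.round(4))
def f(p):
    th=np.radians(np.array(ang0)+p[2]); H=p[:2]+.0312*np.c_[np.cos(th),np.sin(th)]; return ((W-H)**2).sum()*1e6
r=minimize(f,[.656,.02,0],method="Nelder-Mead"); print(r.x,r.fun)
d=ray(c,252+26.2-.45,130+11.2-.45,.12)[:2]-r.x[:2]; print("dot ang",np.degrees(np.arctan2(d[1],d[0])),np.hypot(*d))
c0=np.array([ray(c,278.2+0,149.9,.142)]) ; print("stub top",ray(c,252+26.2-.45,130+18.5-.45,.142))
# same for first picture
c=dict(np.load("top0.npz")); obs=np.array([(349,182),(347,254),(278,292),(195,250),(196,178),(270,128)])/7+[240,120]-.43
W=np.array([ray(c,*p,.12)[:2] for p in obs]); ang0=[-60,-120,180,120,60,0]
r=minimize(f,[.656,.02,0],method="Nelder-Mead"); print(r.x,r.fun)
```

```text
[[ 0.6585  0.0533]
 [ 0.6573 -0.0104]
 [ 0.6311  0.0382]
 [ 0.6321  0.0049]
 [ 0.686   0.0067]]
[6.58424266e-01 2.16517353e-02 1.72956978e-05] 5.533809343491668
dot ang 3.786566684597467 0.023706816317988766
stub top [0.65672834 0.02158352 0.142     ]
[ 6.56922975e-01  2.13291796e-02 -1.53465468e-04] 38.41500261391623
```

Emit:
{"api": "jog_arm", "payload": {
  "increments": [
    [0.004, -0.003, 0.04, 0, 0, 0, 1],
    [0.004, -0.003, 0.08, 0, 0, 0, 1],
    [0.004, -0.003, 0.1, 0, 0, 0, 1],
    [0.004, -0.003, 0.11, 0, 0, 0, 1],
    [0.004, -0.003, 0.11, 0, 0, 0, 1]
  ]
}}

```text
clock: 8.75
position: [0.4429, -0.2729, 0.044]
ee_rot: [-0.029, 1.0, 0.0, -0.001]
ft_force: [0.2, 0.6, 0.3]
grip_width: 1.001
grasp_force: 0.0
```

Emit:
{"api": "jog_arm", "payload": {
  "increments": [
    [0, 0, 0, 0, 0, 0, 1],
    [0, 0, 0, 0, 0, 0, 1]
  ]
}}

```text
clock: 8.92
position: [0.4445, -0.2743, 0.047]
ee_rot: [-0.029, 1.0, -0.0, 0.001]
ft_force: [-0.8, -0.7, 0.3]
grip_width: 1.0
grasp_force: 0.0
```

```bash
python3 -c "
from h import *
go(.444,-.2735,.043,93.3)"
```

```text
t 8.92 pos [ 0.4445 -0.2743  0.047 ] yaw 93.3 z [ 0.003 -0.001 -1.   ] F [-0.8 -0.7  0.3] T [-0.02  0.03 -0.  ] j [-0.04  0.38  0.59  1.97 -0.27  0.87  2.32] w 1.000 gf 0.0
shift [0.0004 0.0008 0.004 ] turn [-0.001  0.003 -0.   ]
```

Emit:
{"api": "jog_arm", "payload": {
  "increments": [
    [0, 0, 0.003, 0, 0, 0, -1],
    [0, 0, 0.003, 0, 0, 0, -1],
    [0, 0, 0.003, 0, 0, 0, -1],
    [0, 0, 0.003, 0, 0, 0, -1],
    [0, 0, 0.003, 0, 0, 0, -1]
  ],
  "grip_force": 110
}}

```text
clock: 9.33
position: [0.4432, -0.274, 0.0425]
ee_rot: [-0.029, 1.0, 0.0, 0.0]
ft_force: [0.4, -0.8, 0.4]
grip_width: 0.298
grasp_force: 0.0
```

Emit:
{"api": "jog_arm", "payload": {
  "increments": [
    [0, 0, 0, 0, 0, 0, -1],
    [0, 0, 0, 0, 0, 0, -1],
    [0, 0, 0, 0, 0, 0, -1]
  ]
}}

```text
clock: 9.58
position: [0.4432, -0.274, 0.0427]
ee_rot: [-0.029, 1.0, 0.0, 0.0]
ft_force: [-2.7, 1.5, 6.8]
grip_width: 0.188
grasp_force: 107.7
```

```bash
python3 -c "
from h import *
st()"
```

```text
t 9.58 pos [ 0.4432 -0.274   0.0427] yaw 93.3 z [ 0.  0. -1.] F [-2.7  1.5  6.8] T [0.35 0.35 0.16] j [-0.04  0.38  0.59  1.97 -0.28  0.86  2.32] w 0.188 gf 107.7
```

Emit:
{"api": "jog_arm", "payload": {
  "increments": [
    [0, 0, -0.02, 0, 0, 0, -1],
    [0, 0, -0.05, 0, 0, 0, -1],
    [0, 0, -0.08, 0, 0, 0, -1],
    [0, 0, -0.1, 0, 0, 0, -1],
    [0, 0, -0.1, 0, 0, 0, -1]
  ]
}}

```text
clock: 10.0
position: [0.4445, -0.2751, 0.1459]
ee_rot: [-0.028, 1.0, -0.001, 0.003]
ft_force: [1.1, -0.2, -3.5]
grip_width: 0.19
grasp_force: 108.2
```

Emit:
{"api": "jog_arm", "payload": {
  "increments": [
    [0, 0, 0, 0, 0, 0, -1]
  ]
}}

```text
clock: 10.08
position: [0.4432, -0.2739, 0.1425]
ee_rot: [-0.029, 1.0, 0.0, 0.001]
ft_force: [-0.4, -0.2, -4.6]
grip_width: 0.188
grasp_force: 108.1
```

```bash
python3 -c "
from h import *
go(.471,-.086,.145,120)"
```

```text
t 10.08 pos [ 0.4432 -0.2739  0.1425] yaw 93.3 z [ 0.001  0.    -1.   ] F [-0.4 -0.2 -4.6] T [0.02 0.19 0.03] j [-0.11  0.22  0.64  1.9  -0.15  1.06  2.23] w 0.188 gf 108.1
shift [-0.0385  0.186  -0.0024] turn [-0.     0.001 -0.466]
```

Emit:
{"api": "jog_arm", "payload": {
  "increments": [
    [-0.007, 0.037, 0, 0, 0, -0.09, -1],
    [-0.015, 0.075, 0, 0, 0, -0.19, -1],
    [-0.023, 0.112, 0, 0, 0, -0.28, -1],
    [-0.031, 0.15, 0, 0, 0, -0.37, -1],
    [-0.0385, 0.186, 0, 0, 0, -0.466, -1]
  ]
}}

```text
clock: 10.5
position: [0.4695, -0.0838, 0.1404]
ee_rot: [-0.261, 0.965, 0.001, -0.001]
ft_force: [1.4, -0.3, -3.1]
grip_width: 0.19
grasp_force: 108.3
```

Emit:
{"api": "jog_arm", "payload": {
  "increments": [
    [0, 0, 0, 0, 0, 0, -1],
    [0, 0, 0, 0, 0, 0, -1],
    [0, 0, 0, 0, 0, 0, -1]
  ]
}}

```text
clock: 10.75
position: [0.4698, -0.0862, 0.1408]
ee_rot: [-0.259, 0.966, 0.0, -0.001]
ft_force: [0.6, -1.0, -3.3]
grip_width: 0.186
grasp_force: 108.5
```

```bash
python3 -c "
from h import *
go(.471,-.086,.108,120)
c=optics.camera('top');np.savez('top3.npz',**c)
s=optics.camera('side');np.savez('side3.npz',**s)
u=cv2.resize(c['color'][120:200,245:345,::-1],(500,400),interpolation=cv2.INTER_CUBIC)
p=pix(s,[.62,0,.12]).astype(int);print(p)
w=cv2.resize(s['color'][p[1]-50:p[1]+50,p[0]-45:p[0]+30,::-1],(300,400),interpolation=cv2.INTER_CUBIC)
cv2.imwrite('pics/c3.png',np.hstack([u,w]))"
```

```text
t 10.75 pos [ 0.4698 -0.0862  0.1408] yaw 120.0 z [-0.003 -0.    -1.   ] F [ 0.6 -1.  -3.3] T [-0.15  0.19  0.  ] j [-0.35  0.11  0.46  2.   -0.06  1.05  2.23] w 0.186 gf 108.5
shift [-0.0013 -0.0004  0.0328] turn [ 0.001 -0.003 -0.001]
[339 186]
```

View pics/c3.png

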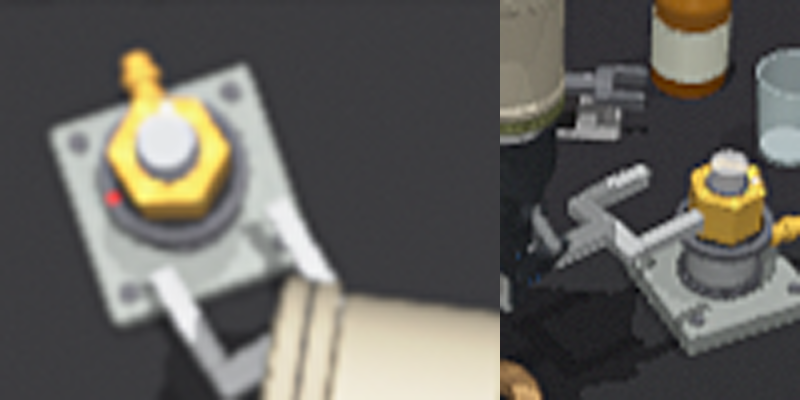

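The top crop shows the wrench jaw facing the nut. The left prong tip is at about (163,275), i.e. (277.6,175), and the right prong tip at about (281,208), i.e. (301.2,161.6). The side crop shows the wrench held level.

Run:
```python
from h import *
c=dict(np.load("top3.npz"))
# precise: enlarge mask of white prongs, fit lines
a=c["color"].astype(int); g=a.min(2)
sub=np.zeros_like(g,bool); sub[160:200,270:315]=True
m=(g>175)&(np.ptp(a,axis=2)<22)&sub
n,l,s,ce=cv2.connectedComponentsWithStats(m.astype(np.uint8))
for i in range(1,n):
    if s[i,4]>15:
        yy,xx=np.nonzero(l==i); P=np.array([ray(c,x,y,.1415)[:2] for x,y in zip(xx,yy)])
        r=cv2.minAreaRect(P.astype(np.float32)); L=cv2.fitLine(P.astype(np.float32),cv2.DIST_L2,0,1e-3,1e-3).ravel()
        print(s[i],r,"dir",np.degrees(np.arctan2(L[1],L[0])))
L=ray(c,245+163/5-.4,120+273/5-.4,.1415);R=ray(c,245+281/5-.4,120+208/5-.4,.1415);M=(L+R)/2
t=get_obs()["position"]; print(L,R,M,"perp dir",np.degrees(np.arctan2(L[1]-R[1],L[0]-R[0]))-90,np.linalg.norm(L-R),"tcp->mid",np.degrees(np.arctan2(M[1]-t[1],M[0]-t[0])),np.linalg.norm((M-t)[:2]))
```

```text
[294 160  18  17 116] ((0.6074212789535522, -0.04312499985098839), (0.05815708637237549, 0.020019521936774254), 43.89419937133789) dir 40.141373
[270 167  28  21 240] ((0.5935839414596558, 0.008889585733413696), (0.058122411370277405, 0.05590711906552315), 44.15388870239258) dir -78.30463
[0.5888534  0.02321085 0.1415    ] [ 0.62191799 -0.03699698  0.1415    ] [ 0.60538569 -0.00689306  0.1415    ] perp dir 28.774460451101348 0.0686895252022446 tcp->mid 30.70028388159533 0.1573714674469334
```

Emit:
{"api": "jog_arm", "payload": {
  "increments": [
    [-0.0015, 0, 0.015, 0, 0, 0, -1],
    [-0.0015, 0, 0.03, 0, 0, 0, -1],
    [-0.0015, 0, 0.033, 0, 0, 0, -1],
    [-0.0015, 0, 0.033, 0, 0, 0, -1],
    [-0.0015, 0, 0.033, 0, 0, 0, -1]
  ]
}}

```text
clock: 11.27
position: [0.472, -0.086, 0.1095]
ee_rot: [-0.258, 0.966, -0.0, -0.0]
ft_force: [1.1, -0.6, -2.9]
grip_width: 0.184
grasp_force: 108.3
```

```bash
python3 -c "
from h import *
go(.5413,-.0463,.108,120)"
```

```text
t 11.27 pos [ 0.472  -0.086   0.1095] yaw 119.9 z [-0. -0. -1.] F [ 1.1 -0.6 -2.9] T [-0.14  0.18  0.  ] j [-0.34  0.16  0.46  2.02 -0.08  0.98  2.25] w 0.184 gf 108.3
shift [-0.0799 -0.0001  0.0015] turn [ 0.    -0.    -0.002]
```

Emit:
{"api": "jog_arm", "payload": {
  "increments": [
    [-0.015, 0, 0.0015, 0, 0, 0, -1],
    [-0.03, 0, 0.0015, 0, 0, 0, -1],
    [-0.04, 0, 0.0015, 0, 0, 0, -1],
    [-0.04, 0, 0.0015, 0, 0, 0, -1]
  ]
}}

```text
clock: 11.6
position: [0.5087, -0.0646, 0.1086]
ee_rot: [-0.259, 0.966, -0.0, 0.001]
ft_force: [1.0, -0.9, -2.6]
grip_width: 0.186
grasp_force: 108.4
```

```bash
python3 -c "
from h import *
go(.5413,-.0463,.108,120)"
```

```text
t 11.60 pos [ 0.5087 -0.0646  0.1086] yaw 120.0 z [ 0.002 -0.    -1.   ] F [ 1.  -0.9 -2.6] T [-0.29 -0.1  -0.19] j [-0.35  0.23  0.44  1.95 -0.12  0.98  2.23] w 0.186 gf 108.4
shift [-0.0374 -0.0005  0.0006] turn [-0.001  0.002  0.001]
```

Emit:
{"api": "jog_arm", "payload": {
  "increments": [
    [-0.01, 0, 0, 0, 0, 0, -1],
    [-0.02, 0, 0, 0, 0, 0, -1],
    [-0.025, 0, 0, 0, 0, 0, -1],
    [-0.025, 0, 0, 0, 0, 0, -1]
  ]
}}

```text
clock: 11.93
position: [0.5296, -0.0524, 0.108]
ee_rot: [-0.259, 0.966, -0.0, 0.0]
ft_force: [1.8, -0.4, -4.0]
grip_width: 0.19
grasp_force: 108.4
```

```bash
python3 -c "
from h import *
go(.5413,-.0463,.108,120)"
```

```text
t 11.93 pos [ 0.5296 -0.0524  0.108 ] yaw 120.0 z [ 0.001 -0.    -1.   ] F [ 1.8 -0.4 -4. ] T [-0.34 -0.14 -0.17] j [-0.36  0.28  0.43  1.9  -0.14  1.    2.22] w 0.190 gf 108.4
shift [-0.0132 -0.0006 -0.    ] turn [-0.001  0.001  0.   ]
```

Emit:
{"api": "jog_arm", "payload": {
  "increments": [
    [-0.006, 0, 0, 0, 0, 0, -1],
    [-0.012, 0, 0, 0, 0, 0, -1],
    [-0.0125, 0, 0, 0, 0, 0, -1],
    [-0.0125, 0, 0, 0, 0, 0, -1]
  ]
}}

```text
clock: 12.27
position: [0.5397, -0.0465, 0.1078]
ee_rot: [-0.259, 0.966, -0.0, 0.0]
ft_force: [1.5, -0.9, -4.0]
grip_width: 0.191
grasp_force: 108.4
```

```bash
python3 -c "
from h import *
go(.5413,-.0463,.108,120)
c=optics.camera('top');np.savez('top4.npz',**c)
s=optics.camera('side')
u=cv2.resize(c['color'][120:200,245:325,::-1],(400,400),interpolation=cv2.INTER_CUBIC)
p=pix(s,[.62,0,.12]).astype(int)
w=cv2.resize(s['color'][p[1]-50:p[1]+50,p[0]-60:p[0]+40,::-1],(400,400),interpolation=cv2.INTER_CUBIC)
cv2.imwrite('pics/c4.png',np.hstack([u,w]))"
```

```text
t 12.27 pos [ 0.5397 -0.0465  0.1078] yaw 120.0 z [ 0. -0. -1.] F [ 1.5 -0.9 -4. ] T [-0.31 -0.07 -0.16] j [-0.36  0.3   0.42  1.87 -0.14  1.    2.21] w 0.191 gf 108.4
shift [-0.0015 -0.0006 -0.0002] turn [-0.  0. -0.]
```

View pics/c4.png

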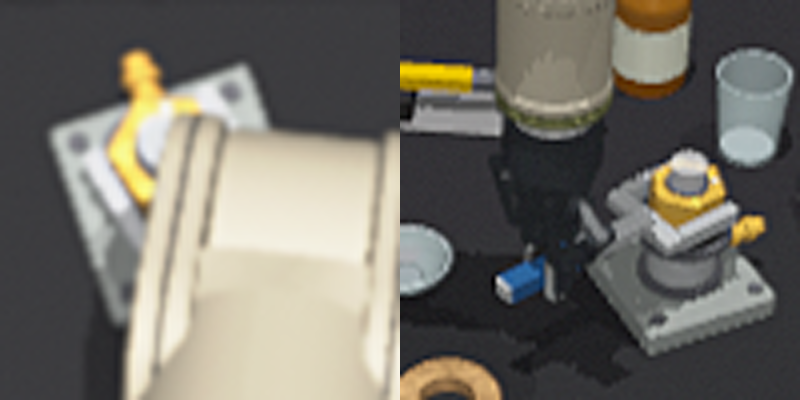

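The wrench is seated round the nut: prongs on both sides in the side crop at about (690,205), level and above the sleeve. Now I'll sweep it clockwise about the axis.

Emit:
{"api": "jog_arm", "payload": {
  "increments": [
    [-0.0007, 0.0136, 0, 0, 0, 0.1, -1],
    [-0.0027, 0.027, 0, 0, 0, 0.2, -1],
    [-0.0061, 0.0402, 0, 0, 0, 0.3, -1],
    [-0.0107, 0.053, 0, 0, 0, 0.4, -1],
    [-0.0107, 0.053, 0, 0, 0, 0.4, -1]
  ],
  "grip_force": 120
}}

```text
clock: 12.78
position: [0.5223, 0.0057, 0.1081]
ee_rot: [-0.06, 0.998, -0.0, 0.001]
ft_force: [3.1, -7.8, -3.7]
grip_width: 0.19
grasp_force: 118.2
```

```bash
cat >> h.py <<'E'
def dot():
    "sleeve angle from the red dot, in whichever camera shows it"
    A=np.array([.6575,.0215])
    for n in("top","side"):
        c=optics.camera(n); a=c["color"].astype(int); m=(a[:,:,0]>130)&(a[:,:,1]<90)&(a[:,:,2]<90)
        p=pix(c,[*A,.08]).astype(int); k=np.zeros_like(m); k[p[1]-28:p[1]+28,p[0]-28:p[0]+28]=1
        yy,xx=np.nonzero(m&k)
        if len(xx): d=ray(c,xx.mean(),yy.mean(),.08)[:2]-A; print(n,len(xx),"dot ang %.1f r %.4f"%(np.degrees(np.arctan2(d[1],d[0])),np.hypot(*d)))
        else: print(n,"no dot")
def arc():
    o,R=st(); A=np.array([.6575,.0215]); d=A-o["position"][:2]; print("r %.4f dir %.1f"%(np.hypot(*d),np.degrees(np.arctan2(d[1],d[0]))))
E
python3 -c "
from h import *
arc();dot()"
```

```text
t 12.78 pos [0.5223 0.0057 0.1081] yaw 96.8 z [ 0.002 -0.001 -1.   ] F [ 3.1 -7.8 -3.7] T [-1.67 -0.93 -0.  ] j [-0.5   0.26  0.46  1.92 -0.13  0.99  1.71] w 0.190 gf 118.2
r 0.1361 dir 6.7
top no dot
side no dot
```

Emit:
{"api": "jog_arm", "payload": {
  "increments": [
    [-0.0007, 0.0136, 0, 0, 0, 0.1, -1],
    [-0.0027, 0.027, 0, 0, 0, 0.2, -1],
    [-0.0061, 0.0402, 0, 0, 0, 0.3, -1],
    [-0.0061, 0.0402, 0, 0, 0, 0.3, -1]
  ]
}}

```text
clock: 13.22
position: [0.5235, 0.0464, 0.1079]
ee_rot: [0.089, 0.996, -0.0, 0.0]
ft_force: [2.7, -8.3, -3.3]
grip_width: 0.184
grasp_force: 118.6
```

```bash
python3 -c "
from h import *
arc();dot()"
```

```text
t 13.22 pos [0.5235 0.0464 0.1079] yaw 79.7 z [ 0.001 -0.001 -1.   ] F [ 2.7 -8.3 -3.3] T [-1.64  0.07  0.2 ] j [-0.6   0.27  0.48  1.92 -0.14  0.99  1.34] w 0.184 gf 118.6
r 0.1363 dir -10.5
top no dot
side no dot
```

Emit:
{"api": "jog_arm", "payload": {
  "increments": [
    [-0.0007, 0.0136, 0, 0, 0, 0.1, -1],
    [-0.0027, 0.027, 0, 0, 0, 0.2, -1],
    [-0.0053, 0.0376, 0, 0, 0, 0.28, -1],
    [-0.0053, 0.0376, 0, 0, 0, 0.28, -1]
  ]
}}

```text
clock: 13.65
position: [0.5351, 0.0821, 0.1077]
ee_rot: [0.226, 0.974, -0.0, -0.0]
ft_force: [-2.0, -6.0, -2.3]
grip_width: 0.183
grasp_force: 118.9
```

```bash
python3 -c "
from h import *
arc();dot()"
```

```text
t 13.65 pos [0.5351 0.0821 0.1077] yaw 63.9 z [-0.    -0.001 -1.   ] F [-2.  -6.  -2.3] T [-1.28  0.13  0.5 ] j [-0.67  0.31  0.5   1.88 -0.17  1.    1.02] w 0.183 gf 118.9
r 0.1366 dir -26.3
top no dot
side no dot
```

Emit:
{"api": "jog_arm", "payload": {
  "increments": [
    [-0.0007, -0.0136, 0, 0, 0, -0.1, -1],
    [-0.0024, -0.0257, 0, 0, 0, -0.19, -1],
    [-0.0024, -0.0257, 0, 0, 0, -0.19, -1],
    [-0.0024, -0.0257, 0, 0, 0, -0.19, -1]
  ]
}}

```text
clock: 14.08
position: [0.5257, 0.0575, 0.108]
ee_rot: [0.134, 0.991, 0.001, 0.0]
ft_force: [-0.8, 2.2, -2.9]
grip_width: 0.191
grasp_force: 118.7
```

```bash
python3 -c "
from h import *
arc();dot()"
```

```text
t 14.08 pos [0.5257 0.0575 0.108 ] yaw 74.6 z [ 0.     0.002 -1.   ] F [-0.8  2.2 -2.9] T [0.47 0.55 0.24] j [-0.62  0.28  0.48  1.91 -0.15  0.99  1.24] w 0.191 gf 118.7
r 0.1366 dir -15.3
top no dot
side no dot
```

Emit:
{"api": "jog_arm", "payload": {
  "increments": [
    [0.015, 0, 0, 0, 0, 0, -1],
    [0.03, 0, 0, 0, 0, 0, -1],
    [0.03, 0, 0, 0, 0, 0, -1]
  ]
}}

```text
clock: 14.43
position: [0.4947, 0.0663, 0.1073]
ee_rot: [0.133, 0.991, 0.0, -0.001]
ft_force: [0.5, -0.8, -2.9]
grip_width: 0.186
grasp_force: 119.2
```

```bash
python3 -c "
from h import *
arc();dot()"
```

```text
t 14.43 pos [0.4947 0.0663 0.1073] yaw 74.7 z [-0.003  0.001 -1.   ] F [ 0.5 -0.8 -2.9] T [0.04 0.25 0.02] j [-0.66  0.21  0.48  1.98 -0.12  0.98  1.18] w 0.186 gf 119.2
r 0.1689 dir -15.4
top no dot
side no dot
```

Emit:
{"api": "jog_arm", "payload": {
  "increments": [
    [0.025, 0, 0, 0, 0, 0, -1],
    [0.045, 0, 0, 0, 0, 0, -1],
    [0.045, 0, -0.02, 0, 0, 0, -1],
    [0.045, 0, -0.04, 0, 0, 0, -1],
    [0.045, 0, -0.04, 0, 0, 0, -1]
  ]
}}

```text
clock: 14.95
position: [0.4559, 0.0776, 0.1512]
ee_rot: [0.133, 0.991, 0.002, 0.002]
ft_force: [1.4, -0.2, -3.2]
grip_width: 0.185
grasp_force: 119.2
```

```bash
python3 -c "
from h import *
arc();dot()
c=optics.camera('top')
cv2.imwrite('pics/c5.png',cv2.resize(c['color'][110:230,235:355,::-1],(600,600),interpolation=cv2.INTER_CUBIC))"
```

```text
t 14.95 pos [0.4559 0.0776 0.1512] yaw 74.7 z [ 0.005  0.002 -1.   ] F [ 1.4 -0.2 -3.2] T [0.12 0.08 0.01] j [-0.72  0.05  0.47  2.03 -0.03  1.06  1.07] w 0.185 gf 119.2
r 0.2093 dir -15.5
top no dot
side no dot
```

View pics/c5.png

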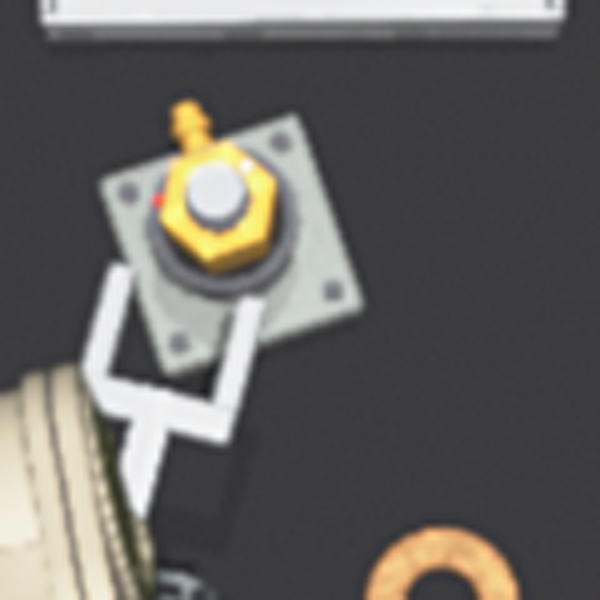

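The crop shows the wrench free of the nut. The red dot is now at about (159,201), i.e. (266.5,149.9), and the white dot at about (248,166), i.e. (284.3,142.9).

Run:
```python
from h import *
c=dict(np.load("top2.npz")); A=np.array([.6575,.0215])
for n,u,v,z in [("red0",267.5,159.3,.08),("red",266.5,149.8,.08),("wh",284.3,142.9,.12)]:
    d=ray(c,u,v,z)[:2]-A; print(n,np.degrees(np.arctan2(d[1],d[0])),np.hypot(*d))
go(.4445,-.20,.15,93.3)
```

```text
red0 115.36787159658492 0.03608125073767444
red 72.88221920770854 0.03695032940954059
wh -39.5375873868641 0.0241729744000956
t 15.10 pos [0.4537 0.077  0.1473] yaw 74.7 z [ 0.  0. -1.] F [-0.4  0.9 -3.9] T [ 0.03  0.24 -0.08] j [-0.72  0.06  0.47  2.04 -0.03  1.06  1.07] w 0.187 gf 119.2
shift [-0.0643 -0.2696 -0.0027] turn [ 0.     0.    -0.325]
```

The sleeve has turned about 42.5° (0.74 rad), inside the window. Now I'll take the wrench back to its rest.

Emit:
{"api": "jog_arm", "payload": {
  "increments": [
    [0, 0, -0.03, 0, 0, 0, -1],
    [-0.016, -0.067, -0.03, 0, 0, -0.08, -1],
    [-0.032, -0.1, -0.03, 0, 0, -0.16, -1],
    [-0.032, -0.135, -0.03, 0, 0, -0.16, -1],
    [-0.032, -0.135, -0.03, 0, 0, -0.16, -1]
  ]
}}

```text
clock: 15.52
position: [0.4475, -0.0677, 0.1768]
ee_rot: [0.056, 0.998, -0.001, -0.001]
ft_force: [-0.2, -1.4, -3.2]
grip_width: 0.185
grasp_force: 119.0
```

```bash
python3 -c "
from h import *
go(.4432,-.274,.13,93.3)"
```

```text
t 15.52 pos [ 0.4475 -0.0677  0.1768] yaw 83.5 z [-0.001 -0.002 -1.   ] F [-0.2 -1.4 -3.2] T [ 0.03  0.24 -0.01] j [-0.57 -0.01  0.62  2.03  0.01  1.13  1.51] w 0.185 gf 119.0
shift [-0.019  -0.2053  0.0472] turn [-0.002 -0.001 -0.17 ]
```

Emit:
{"api": "jog_arm", "payload": {
  "increments": [
    [-0.003, -0.035, 0, 0, 0, -0.03, -1],
    [-0.007, -0.075, 0.01, 0, 0, -0.07, -1],
    [-0.011, -0.115, 0.01, 0, 0, -0.1, -1],
    [-0.015, -0.155, 0.02, 0, 0, -0.14, -1],
    [-0.019, -0.19, 0.03, 0, 0, -0.17, -1]
  ]
}}

```text
clock: 15.93
position: [0.4468, -0.2555, 0.1469]
ee_rot: [-0.032, 0.999, -0.001, 0.0]
ft_force: [1.1, 0.3, -3.5]
grip_width: 0.186
grasp_force: 119.1
```

Emit:
{"api": "jog_arm", "payload": {
  "increments": [
    [0, 0, 0, 0, 0, 0, -1],
    [0, 0, 0, 0, 0, 0, -1],
    [0, 0, 0, 0, 0, 0, -1]
  ]
}}

```text
clock: 16.18
position: [0.4469, -0.2524, 0.1467]
ee_rot: [-0.031, 1.0, -0.0, -0.001]
ft_force: [0.3, -0.2, -3.8]
grip_width: 0.186
grasp_force: 119.1
```

```bash
python3 -c "
from h import *
go(.4432,-.274,.0435,93.3)"
```

```text
t 16.18 pos [ 0.4469 -0.2524  0.1467] yaw 93.6 z [-0.002 -0.    -1.   ] F [ 0.3 -0.2 -3.8] T [-0.01  0.18  0.03] j [-0.29  0.22  0.8   1.92 -0.18  1.07  2.22] w 0.186 gf 119.1
shift [ 0.0049 -0.0213  0.1032] turn [ 0.    -0.002  0.005]
```

Emit:
{"api": "jog_arm", "payload": {
  "increments": [
    [0.005, -0.021, 0.02, 0, 0, -0.005, -1],
    [0.005, -0.021, 0.05, 0, 0, -0.005, -1],
    [0.005, -0.021, 0.08, 0, 0, -0.005, -1],
    [0.005, -0.021, 0.085, 0, 0, -0.005, -1],
    [0.005, -0.021, 0.085, 0, 0, -0.005, -1]
  ]
}}

```text
clock: 16.6
position: [0.443, -0.2721, 0.0614]
ee_rot: [-0.035, 0.999, 0.001, -0.002]
ft_force: [-1.0, -0.4, -3.2]
grip_width: 0.186
grasp_force: 119.0
```

Emit:
{"api": "jog_arm", "payload": {
  "increments": [
    [0, 0, 0, 0, 0, 0, -1],
    [0, 0, 0, 0, 0, 0, -1]
  ]
}}

```text
clock: 16.77
position: [0.445, -0.2739, 0.0645]
ee_rot: [-0.035, 0.999, -0.0, 0.001]
ft_force: [0.8, 0.4, -3.7]
grip_width: 0.189
grasp_force: 119.0
```

```bash
python3 -c "
from h import *
go(.4432,-.274,.0435,93.3)"
```

```text
t 16.77 pos [ 0.445  -0.2739  0.0645] yaw 94.0 z [ 0.003 -0.001 -1.   ] F [ 0.8  0.4 -3.7] T [-0.05  0.23  0.04] j [-0.18  0.38  0.75  1.96 -0.33  0.91  2.38] w 0.189 gf 119.0
shift [0.0019 0.     0.021 ] turn [-0.001  0.003  0.011]
```

Emit:
{"api": "jog_arm", "payload": {
  "increments": [
    [0.001, 0, 0.008, 0, 0, 0.01, -1],
    [0.001, 0, 0.014, 0, 0, 0.01, -1],
    [0.001, 0, 0.018, 0, 0, 0.01, -1],
    [0.001, 0, 0.019, 0, 0, 0.01, -1],
    [0.001, 0, 0.019, 0, 0, 0.01, -1]
  ]
}}

```text
clock: 17.18
position: [0.4426, -0.2738, 0.0435]
ee_rot: [-0.029, 1.0, 0.0, -0.0]
ft_force: [-0.3, 0.8, -2.4]
grip_width: 0.186
grasp_force: 119.3
```

```bash
python3 -c "
from h import *
go(.4432,-.274,.0435,93.3)"
```

```text
t 17.18 pos [ 0.4426 -0.2738  0.0435] yaw 93.3 z [-0.001  0.    -1.   ] F [-0.3  0.8 -2.4] T [0.06 0.22 0.05] j [-0.16  0.42  0.73  1.98 -0.36  0.88  2.39] w 0.186 gf 119.3
shift [-0.0006 -0.0002  0.    ] turn [ 0.    -0.     0.001]
```

Emit:
{"api": "jog_arm", "payload": {
  "increments": [
    [0, 0, 0.001, 0, 0, 0, -1],
    [0, 0, 0.001, 0, 0, 0, -1],
    [0, 0, 0.001, 0, 0, 0, 0.6],
    [0, 0, 0.001, 0, 0, 0, 0.6],
    [0, 0, 0.001, 0, 0, 0, 0.6]
  ],
  "grip_force": 40
}}

```text
clock: 17.6
position: [0.4431, -0.2741, 0.0431]
ee_rot: [-0.029, 1.0, -0.0, 0.0]
ft_force: [0.2, -0.1, -0.4]
grip_width: 0.604
grasp_force: 0.0
```

Emit:
{"api": "jog_arm", "payload": {
  "increments": [
    [0, 0, 0, 0, 0, 0, 0.6],
    [0, 0, 0, 0, 0, 0, 0.6],
    [0, 0, -0.03, 0, 0, 0, 0.6],
    [0, 0, -0.07, 0, 0, 0, 0.6],
    [0, 0, -0.11, 0, 0, 0, 0.6]
  ]
}}

```text
clock: 18.02
position: [0.4418, -0.2739, 0.1535]
ee_rot: [-0.029, 1.0, 0.0, -0.001]
ft_force: [1.9, -0.2, -0.0]
grip_width: 0.8
grasp_force: 0.0
```

Emit:
{"api": "jog_arm", "payload": {
  "increments": [
    [0.03, 0.03, -0.04, 0, 0, 0.1, 0.6],
    [0.03, 0.07, -0.08, 0, 0, 0.2, 0.6],
    [0.03, 0.11, -0.1, 0, 0, 0.3, 0.6],
    [0.03, 0.15, -0.1, 0, 0, 0.4, 0.6],
    [0.03, 0.19, -0.1, 0, 0, 0.4, 0.6]
  ]
}}

```text
clock: 18.43
position: [0.407, -0.1425, 0.2412]
ee_rot: [0.174, 0.985, 0.0, 0.001]
ft_force: [1.2, 0.7, -1.2]
grip_width: 0.798
grasp_force: 0.0
```

Emit:
{"api": "jog_arm", "payload": {
  "increments": [
    [0, 0, 0, 0, 0, 0, 0.6],
    [0, 0, 0, 0, 0, 0, 0.6],
    [0, 0, 0, 0, 0, 0, 0.6]
  ]
}}

```text
clock: 18.68
position: [0.407, -0.142, 0.2398]
ee_rot: [0.17, 0.986, 0.0, 0.0]
ft_force: [-0.4, -0.6, 0.1]
grip_width: 0.803
grasp_force: 0.0
```

```bash
python3 -c "
from h import *
st()
c=optics.camera('top');s=optics.camera('side')
u=cv2.resize(c['color'][120:270,245:425,::-1],(480,400),interpolation=cv2.INTER_CUBIC)
w=cv2.resize(s['color'][235:315,260:360,::-1],(300,240),interpolation=cv2.INTER_CUBIC)
o=np.zeros((400,780,3),np.uint8);o[:,:480]=u;o[:240,480:]=w
cv2.imwrite('pics/c6.png',o)"
```

```text
t 18.68 pos [ 0.407  -0.142   0.2398] yaw 70.5 z [ 0.001  0.    -1.   ] F [-0.4 -0.6  0.1] T [-0.08  0.   -0.01] j [-0.52 -0.17  0.69  1.99  0.11  1.28  1.36] w 0.803 gf 0.0
```

View pics/c6.png

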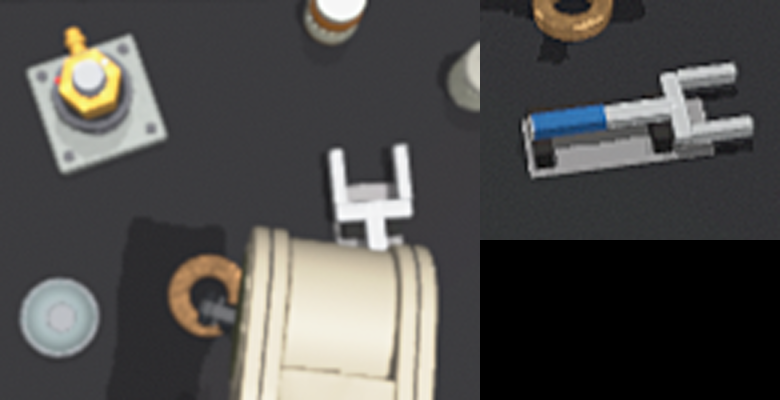

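The wrench lies flat on both bars of its rest (side crop at about (630,115)). The red dot is still at its turned position and the gripper is clear of everything, so I'm handing in.

```bash
python3 -c "
from workcell import workorder
print(workorder.hand_in())"
```

```text
the job is handed in; nothing more can be done
None
```

The job is handed in, with no verdict returned: the nut was run snug with the gripper, then the big wrench turned the sleeve about 0.74 rad (42.5°, measured from the red dot), and the wrench is back flat on its rest, with the arm clear at 18.7 s.

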